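Vent and unload the vacuum drying bell

TASK

The cleaned watch parts are dry: with the glass bell still seated, turn its vent tap anticlockwise fully open to let the air in, then lift the bell off; next turn the metal cover under it a quarter turn anticlockwise, still seated, to free it from its lugs, and lift that off. Stand the bell and the cover side by side, mouth down, on the grey felt mat, and stand every one of the little brass baskets (there are two to four) upright on the floor of the wooden tray. Leave the screwdriver stand, the movement holder, the pocket watch and the spring bar tool where they are.

Things in the scene. Friction and masses are not known exactly. Their poses are not given: they have to be found in the camera images.
- chamber: Fixed vacuum chamber foot: round, aluminium, 176 mm across, a steel seal ring 11 mm high round the edge (162 mm inside), top 18 mm above its origin (centre of the underside, z up); bell and cover stand on that top. In its middle a steel table 100 mm across, top at 34 mm, with an edge rim 5 mm high, 3 mm thick; baskets stand inside the rim. Two bayonet tabs on the table's side along its +x and -x.
- bell: Loose glass bell, 0.45 kg, 142 mm across, rubber rim 156 mm across. Origin: centre of its mouth, z up. Glass top at 94 mm; round steel lifting knob 44 mm across at 94 to 124 mm; brass tap on it, up to 154 mm. Held down by vacuum until the tap is past 0.9 rad; then lift straight up 90 mm or more to clear the cover (inside 90 mm high, 136 mm across).
- tap (a joint): Angle of the vent tap about the bell's vertical axis, rad: near 0 closed, 1.57 fully open at its stop, growing anticlockwise seen from above. It stays where it is left and turns with about 0.04 N m.
- tap_grip (a point): Point on the tap's (and bell's) axis, 144 mm above the bell's origin, 20 mm above the knob's flat top. The tap is a brass bar 38 mm long along this point's x axis, 10 mm thick along its y, from 4 to 30 mm above the knob. The point turns with the tap.
- cover: Loose aluminium bayonet cover under the bell: upturned can 124 mm across, 0.22 kg, top 56 mm above its origin (centre of the mouth, z up). Black grip bar on top, 44 mm along its x, 12 mm thick, at 56 to 82 mm. Its x axis lies along the chamber's when locked (start, within 0.1 rad); free past 0.87 rad anticlockwise from above, stop at 1.6. Lift 60 mm to clear the baskets.
- cover_grip (a point): Point on the cover's axis, in the grip bar, 72 mm above the cover's origin; axes as the cover's.
- basket0: Little brass parts basket, closed, a plain upright cylinder 28 mm across and 32 mm tall, about 45 g. Origin: centre of its underside, z up. At the start it stands under the cover on the drying table about 31 mm from the chamber's axis, neighbours a quarter turn apart. May be absent.
- basket1: Little brass parts basket, closed, a plain upright cylinder 28 mm across and 32 mm tall, about 45 g. Origin: centre of its underside, z up. At the start it stands under the cover on the drying table about 31 mm from the chamber's axis, neighbours a quarter turn apart. May be absent.
- basket2: Little brass parts basket, closed, a plain upright cylinder 28 mm across and 32 mm tall, about 45 g. Origin: centre of its underside, z up. At the start it stands under the cover on the drying table about 31 mm from the chamber's axis, neighbours a quarter turn apart. May be absent.
- basket3: Little brass parts basket, closed, a plain upright cylinder 28 mm across and 32 mm tall, about 45 g. Origin: centre of its underside, z up. At the start it stands under the cover on the drying table about 31 mm from the chamber's axis, neighbours a quarter turn apart. May be absent.
- mat: Grey felt mat, fixed: 240 mm along its x, 310 mm along its y, 4 mm thick. Origin: centre of its underside. It lies to one side of the chamber (left or right), the tray on the other.
- tray: Empty walled wooden tray, fixed: 110 mm along its x, 220 mm along its y, 14 mm high, walls 5 mm thick, floor 5 mm above its origin (centre of its underside).
- stand: Mahogany stand with six screwdrivers with coloured ends, 170 mm wide, 108 mm tall, loose; not to be moved. Origin: centre of its underside.
- holder: Steel movement holder with a cam lock, 70 x 60 x 30 mm, loose; not to be moved. Origin: centre of its underside.
- watch: Pocket watch under a small glass dome on a wooden foot, 80 mm across, 60 mm tall, loose; not to be moved. Origin: centre of its underside.
- springbar: Bronze spring bar tool lying on the bench near the robot, handle 80 mm along its x, 9 mm thick, blade a further 30 mm to +x, loose; not to be moved. Origin: underside of the handle's middle.
Things that resemble listed ones, but are neither listed nor needed, are in the scene too. There is more than one size of the tray; the one meant has the size given above.

How it is judged:
On the way, in this order (a step that is already met when the one before it is completed fails the run):
1. The vent tap is turned open (past 1.2 rad) while the bell is still seated on the chamber (value of joint tap above 1.2 rad and z of bell in the frame of chamber below 0.026 m), for 0.2 s.
2. The bell is lifted off the chamber and carried clear of it (horizontal distance between bell and chamber above 0.13 m), for 0.2 s.
3. The bayonet cover is turned out of its lugs (past 0.9 rad from locked) while still seated (angle between the x axis of cover and the x axis of chamber, either way round above 0.9 rad and z of cover in the frame of chamber below 0.026 m), for 0.2 s.
4. The cover is lifted off and carried clear of the drying table (horizontal distance between cover and chamber above 0.12 m), for 0.2 s.
At the end, for the whole second after the job is handed in: Bell and cover stand level and at rest, mouth down on the felt mat (centres within 60 and 75 mm of its centre along x, 95 and 110 mm along y); every basket stands upright (0.12 rad) and at rest on the tray's floor, its axis within 42 mm (x) and 97 mm (y) of the tray's centre (x of bell in the frame of mat between -0.06 and 0.06 m and y of bell in the frame of mat between -0.095 and 0.095 m and z of each of bell, cover in the frame of mat below 0.012 m and angle between each of bell, cover's own z axis and vertical below 0.08 rad and linear speed of each of bell, cover, basket0, basket1, basket2, basket3 below 0.02 m/s and x of cover in the frame of mat between -0.075 and 0.075 m and y of cover in the frame of mat between -0.11 and 0.11 m and x of basket0 in the frame of tray between -0.042 and 0.042 m and y of basket0 in the frame of tray between -0.097 and 0.097 m and z of each of basket0, basket1, basket2, basket3 in the frame of tray below 0.012 m and angle between each of basket0, basket1, basket2, basket3's own z axis and vertical below 0.12 rad and x of basket1 in the frame of tray between -0.042 and 0.042 m and y of basket1 in the frame of tray between -0.097 and 0.097 m and x of basket2 in the frame of tray between -0.042 and 0.042 m and y of basket2 in the frame of tray between -0.097 and 0.097 m and x of basket3 in the frame of tray between -0.042 and 0.042 m and y of basket3 in the frame of tray between -0.097 and 0.097 m); the robot touches nothing.
It fails at once if the screwdriver stand is moved more than 25 mm (distance of stand from where it was at the start of the episode above 0.025 m).
It fails at once if the movement holder is moved more than 25 mm (distance of holder from where it was at the start of the episode above 0.025 m).
It fails at once if the pocket watch is moved more than 25 mm (distance of watch from where it was at the start of the episode above 0.025 m).
It fails at once if the spring bar tool is moved more than 25 mm (distance of springbar from where it was at the start of the episode above 0.025 m).
Of basket0, basket1, basket2, basket3 only 2 to 4 are there at a start; the rules pass over those that are not, and their reading is None.
At some moment in a run one of basket0, basket1, basket2, basket3 may be knocked a few centimetres aside while the robot is not near it.
Once in a run the grip may slacken for a moment while it holds something.
It also fails if it takes over 210 s, if anything falls off the work surface, if the arm or the gripper's body presses on something with over 40 N, if the wrist force passes 120 N, or if a joint passes its speed limit or range.

ROBOT

A 6-joint arm with a two-finger parallel gripper is mounted at the origin on the work surface. World frame = base frame: x ahead of the robot, y to its left, z up, the work surface at z = 0. Lengths are in m, angles in rad, forces in N, time in s.
With the tool pointing down it reaches from about 0.35 to 0.95 m from the base axis. Payload 17.4 kg.
Tool frame: the origin (TCP) lies where the fingers leave the gripper's body, on its centre line; the fingertips stand 84 mm ahead of it and the grasp point (between the pads) lies 65 mm ahead of it; z points along the fingers, y is the line along which they close (so a half turn about z gives the same grasp; the last joint's range is limited). The gripper opens to 93 mm and grips with 3 to 60 N. Pads are 15 mm wide; open, the fingers measure 128 mm over their backs; the gripper's body (75 mm by 188 mm) begins 65 mm behind the grasp point.
Start: joints at [-1.187, 0.116, 1.442, -0, 1.584, -0.038], TCP at [0.276, -0.616, 0.303] pointing down, gripper open.
Joint ranges: [-2.83, 2.83], [-0.83, 2.19], [0.07, 2.5], [-1.14, 4.28], [0.01, 3], [-2.97, 2.97]. Speed limits (rad/s): [1.89, 1.89, 2.22, 3.14, 3.14, 3.14].

INTERFACE

Orientations are given as a unit quaternion [w, x, y, z].
In Python, from plant import observe, grab_frame, camera_model, hand_in gives the robot as it stands. The module is installed in compiled form; this text tells all that it offers.
- The arm moves only by the tool step_arm, never from a script. Its argument "series" is a list of rows, each a list of 7 numbers: the turn, a rotation vector about the world's x, y, z normalised to -1 to 1, where 1 is 6 degrees, then the shift along the world's x, y, z normalised to -1 to 1, where 1 is 0.05 m, then the opening, from 0 (shut) to 1 (fully open). In form: [[ax, ay, az, tx, ty, tz, jaw], ...]. A call has 1 to 20 rows; each row shifts and turns the commanded pose from where the row before left it; what a row does not reach is not made up. A row lasts 1/8 s, in which the tool goes at most 62.5 mm and 10.7 degrees, less where a joint would pass 70% of its speed; a pose out of reach is approached as far as the arm can. A call with a number of a shift or a turn outside -1 to 1 is refused whole. A call with a gripper value outside its range is refused whole. The fingers move at their own pace and stop on an object; "squeeze" is the grip in N (left out, the last holds). Time passes only in rows, so rows that do not move let the fingers close. It gives the time, the measured TCP pose, the force, the opening and the grip force at its end, in the units of the state.
- observe(): the state, without advancing time (a new reading comes with each control period).
- grab_frame(name): name is "side" or "top"; returns (picture, depth): 400x640x3 uint8, red, green, blue; 400x640 float32, m along the optical axis (not along the pixel's ray), 0 where there is no reading.
- camera_model(name): a dict with "K" (3x3 intrinsics, pixels), "k1" (the pictures are not rectified: a ray, as slopes to the right and down, at radius r is drawn at 1 + k1 r^2 times it, then the intrinsics apply), "camera_from_world" (4x4, takes a point from world to camera coordinates). Camera axes: x right, y down, z forward; pixel columns grow to the right and rows downward; lengths in m; the calibration is good to about 2 mm. A picture is of the moment at which its call begins. camera_model takes no time and is no camera call.
- hand_in(): hands the job in; it is judged then, once.
The state is a dict: "time": time; "joints": joint angles; "qd": joint speeds; "effort": joint torques, N m; "ee_pos": TCP position; "eef_rot": TCP orientation; "contact_force": force on the tool from outside, world axes, zero at the start; "torque": the same for the moment, N m; "gripper_width": finger opening in m; "finger_force": force on a finger pad.
Only numpy, scipy, OpenCV 4.12 (cv2) and the standard library are available. Lean on these libraries where they do the work, as an engineer would, in place of code of your own. Each camera call takes 0.05 s, during which the arm holds its last target. There are 200 camera calls.

## Working session

There is one attempt and no reset: what is moved stays moved. The work goes in short steps, Python scripts to look and compute and a tool call to move; the robot and the scene stay as the last step left them, time stands still between calls to the robot, and variables do not carry over. Pictures are saved under pics/ and viewed, at most 14 in all, crops included, and the job is handed in when it is done.

Besides the shell and the picture viewer there is one more tool, called after "Call:" in YAML: its name, and indented under it one key for each argument. step_arm: Moves the arm, as the interface text tells. Scaled input: -1 to 1 covers 0.05 m each way for a shift and 6 degrees each way for a turn. Its arguments: {"type":"object","properties":{"series":{"type":"array"},"squeeze":{"type":"number"}},"required":["series"]}

```bash
mkdir -p pics; cat > h.py <<'E'
import numpy as np, cv2
from plant import observe, grab_frame, camera_model, hand_in
def world(name,u,v,d=None,z=None):
    m=camera_model(name);K=np.array(m["K"]);k=m["k1"];T=np.linalg.inv(np.array(m["camera_from_world"]))
    u=np.asarray(u,float);v=np.asarray(v,float)
    a=(u-K[0,2])/K[0,0];b=(v-K[1,2])/K[1,1];x,y=a,b
    for _ in range(20):
        s=1+k*(x*x+y*y);x,y=a/s,b/s
    r=np.stack([x,y,np.ones_like(x)],-1)
    R=r@T[:3,:3].T;o=T[:3,3]
    if d is None: d=(z-o[2])/R[...,2]
    return o+R*np.asarray(d)[...,None]
def pix(name,p):
    m=camera_model(name);K=np.array(m["K"]);T=np.array(m["camera_from_world"])
    c=T[:3,:3]@np.array(p)+T[:3,3];x,y=c[:2]/c[2];s=1+m["k1"]*(x*x+y*y)
    return K[0,0]*x*s+K[0,2],K[1,1]*y*s+K[1,2]
def snap(name,f,box=None,sc=1):
    p,d=grab_frame(name)
    np.savez('last_%s.npz'%name,p=p,d=d)
    i=p[...,::-1]
    if box: i=i[box[1]:box[3],box[0]:box[2]]
    cv2.imwrite('pics/'+f,cv2.resize(i,None,fx=sc,fy=sc,interpolation=cv2.INTER_CUBIC));return p,d
E
python3 - <<'E'
from h import *
snap('top','t0.png');snap('side','s0.png')
for n in('top','side'):
    m=camera_model(n);print(n,np.linalg.inv(m['camera_from_world']).round(3).tolist(),m['K'],m['k1'])
print(observe())
E
```

```text
top [[0.003, -0.983, 0.183, 0.288], [-1.0, -0.006, -0.015, 0.012], [0.015, -0.182, -0.983, 1.531], [0.0, 0.0, 0.0, 1.0]] [[461.99674264   0.         324.14425244]
 [  0.         461.99674264 199.06724118]
 [  0.           0.           1.        ]] -0.03271757745123642
side [[-0.694, -0.453, 0.56, 0.036], [-0.72, 0.452, -0.527, 0.501], [-0.015, -0.768, -0.64, 0.732], [0.0, 0.0, 0.0, 1.0]] [[379.12885553   0.         316.75967283]
 [  0.         379.12885553 195.60551695]
 [  0.           0.           1.        ]] -0.011327897680234194
{'time': 0.1, 'joints': array([-1.18678819e+00,  1.16409309e-01,  1.44219603e+00,  8.75455251e-06,
        1.58400186e+00, -3.77706829e-02]), 'qd': array([ 0.00060842, -0.00068686,  0.00010629,  0.00100711, -0.00057339,
       -0.00016665]), 'effort': array([ 1.11713525e-03, -7.22897744e+01, -6.23865724e+01,  7.80794537e-02,
        2.27239943e-02, -6.20432047e-05]), 'ee_pos': array([ 0.27630814, -0.61574585,  0.30209983]), 'eef_rot': array([-5.00447342e-04,  9.77844984e-01,  2.09329717e-01, -8.30694743e-05]), 'contact_force': array([-0.43212949, -0.36216327, -0.35647551]), 'torque': array([ 0.03277737,  0.0313455 , -0.01738398]), 'finger_force': 0.0, 'gripper_width': 0.09315574935439293}
```

View pics/t0.png

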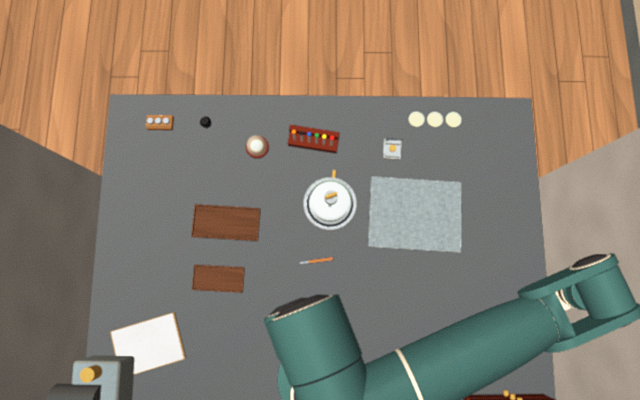

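View pics/s0.png

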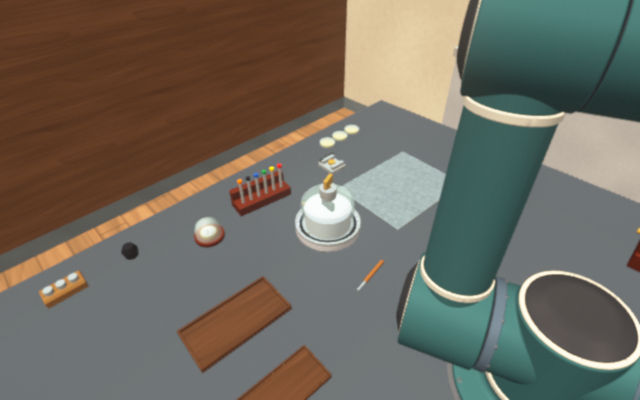

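```bash
python3 - <<'E'
from h import *
z=np.load('last_top.npz');p,d=z['p'],z['d']
def w(n,u,v,zz): print(n,world('top',u,v,z=zz).round(3).tolist())
for n,c in dict(big=[(194,205),(261,208),(259,241),(192,238)],small=[(194,265),(245,267),(243,293),(192,291)],mat=[(371,177),(463,181),(461,252),(368,247)]).items():
    q=np.array([world('top',u,v,z=0.014 if n!='mat' else .004)[:2] for u,v in c]);print(n,q.round(3).tolist(),q.mean(0).round(3),[np.linalg.norm(q[i]-q[i-1]).round(3) for i in range(4)])
w('cham',330,203,0.018)
# cloud by depth near chamber
v,u=np.mgrid[165:240,295:370];P=world('top',u,v,d=d[165:240,295:370])
for a,b in((.16,.18),(.138,.155),(.125,.15),(.1,.12),(.02,.045)):
    s=(P[...,2]>a)&(P[...,2]<b);q=P[s];
    if len(q):print(a,b,len(q),q.mean(0).round(3),q[:,:2].min(0).round(3),q[:,:2].max(0).round(3))
i=cv2.resize(p[160:245,285:375,::-1],None,fx=6.5,fy=6.5,interpolation=cv2.INTER_CUBIC)
s=np.load('last_side.npz')['p'][160:260,280:375,::-1]
j=cv2.resize(s,(570,600),interpolation=cv2.INTER_CUBIC);cv2.imwrite('pics/t1.png',i);cv2.imwrite('pics/s1.png',j)
E
```

```text
big [[0.547, 0.423], [0.538, 0.2], [0.429, 0.203], [0.437, 0.423]] [0.488 0.312] [np.float64(0.11), np.float64(0.223), np.float64(0.11), np.float64(0.22)]
small [[0.349, 0.412], [0.344, 0.246], [0.261, 0.25], [0.266, 0.415]] [0.305 0.331] [np.float64(0.083), np.float64(0.166), np.float64(0.083), np.float64(0.165)]
mat [[0.649, -0.169], [0.637, -0.484], [0.396, -0.465], [0.411, -0.156]] [ 0.523 -0.319] [np.float64(0.238), np.float64(0.315), np.float64(0.242), np.float64(0.31)]
cham [0.556, -0.03, 0.018]
0.16 0.18 49 [ 0.553 -0.029  0.17 ] [ 0.542 -0.047] [ 0.563 -0.01 ]
0.138 0.155 78 [ 0.551 -0.028  0.143] [ 0.533 -0.051] [ 0.574 -0.008]
0.125 0.15 110 [ 0.55  -0.028  0.14 ] [ 0.532 -0.051] [ 0.576 -0.008]
0.1 0.12 1143 [ 0.551 -0.029  0.108] [ 0.487 -0.097] [0.619 0.036]
0.02 0.045 482 [ 0.53  -0.027  0.027] [ 0.467 -0.116] [0.64  0.057]
```

View pics/t1.png

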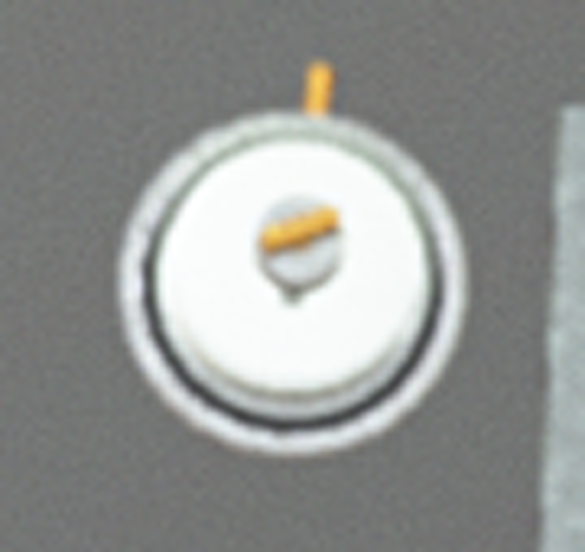

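View pics/s1.png

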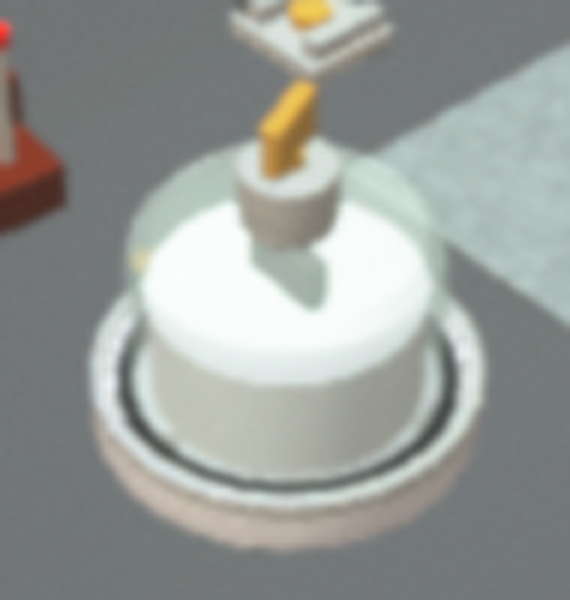

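```bash
python3 - <<'E'
from h import *
z=np.load('last_top.npz');d=z['d']
v,u=np.mgrid[165:240,295:370];P=world('top',u,v,d=d[165:240,295:370])
q=P[P[...,2]>.16][:,:2];print(len(q));r=cv2.minAreaRect((q*1000).astype(np.float32));print(r)
w,V=np.linalg.eigh(np.cov(q.T));print(np.degrees(np.arctan2(V[1,1],V[0,1])))
a,b=[world('top',285+x/6.5,160+y/6.5,z=.172) for x,y in((264,240),(338,213))];print(a,b,np.degrees(np.arctan2(*(a-b)[1::-1])))
for n,x in dict(stand=(314,138),holder=(392,148),watch=(257,146),sb=(316,260)).items():print(n,world('top',*x,z=.03))
E
```

```text
68
((428.94000244140625, -1.1153335571289062), (34.463592529296875, 280.6142578125), 77.51557159423828)
171.04512946865404
[ 0.5471225  -0.01214527  0.172     ] [ 0.56001695 -0.04629012  0.172     ] 110.68851909207875
stand [0.77722139 0.02515302 0.03      ]
holder [ 0.74414675 -0.23912411  0.03      ]
watch [0.74765949 0.21719426 0.03      ]
sb [0.36678299 0.01581995 0.03      ]
```

Call:
step_arm:
  series:
    - [0, 0, 0.95, 0.37, 0.78, 0, 1]
    - [0, 0, 0.95, 0.37, 0.78, 0, 1]
    - [0, 0, 0.95, 0.37, 0.78, 0, 1]
    - [0, 0, 0.95, 0.37, 0.78, 0, 1]
    - [0, 0, 0.95, 0.37, 0.78, 0, 1]
    - [0, 0, 0.95, 0.37, 0.78, 0, 1]
    - [0, 0, 0.95, 0.37, 0.78, 0, 1]
    - [0, 0, 0.95, 0.37, 0.78, 0, 1]
    - [0, 0, 0.95, 0.37, 0.78, 0, 1]
    - [0, 0, 0.95, 0.37, 0.78, 0, 1]
    - [0, 0, 0.95, 0.37, 0.78, 0, 1]
    - [0, 0, 0.95, 0.37, 0.78, 0, 1]
    - [0, 0, 0.95, 0.37, 0.78, 0, 1]
    - [0, 0, 0.95, 0.37, 0.78, 0, 1]
    - [0, 0, 0.95, 0.37, 0.78, 0, 1]
    - [0, 0, 0, 0, 0, 0, 1]

```text
time: 2.1
ee_pos: [0.5544, -0.0287, 0.3021]
eef_rot: [-0.001, 0.574, 0.819, -0.0]
contact_force: [-0.4, 0.1, 0.3]
gripper_width: 0.0928
finger_force: 0.0
```

Call:
step_arm:
  series:
    - [0, 0, 0.1, -0.02, 0, -0.8, 1]
    - [0, 0, 0, 0, 0, -0.66, 1]
    - [0, 0, 0, 0, 0, 0, 1]
    - [0, 0, 0, 0, 0, 0, 0]
    - [0, 0, 0, 0, 0, 0, 0]
    - [0, 0, 0, 0, 0, 0, 0]
    - [0, 0, 0, 0, 0, 0, 0]
    - [0, 0, 0, 0, 0, 0, 0]
  squeeze: 12

```text
time: 3.1
ee_pos: [0.5529, -0.0308, 0.2299]
eef_rot: [0.0, 0.572, 0.821, 0.0]
contact_force: [0.2, -0.1, -0.5]
gripper_width: 0.0477
finger_force: 0.0
```

Call:
step_arm:
  series:
    - [0, 0, 0, 0, 0, 0, 0]
    - [0, 0, 0, 0, 0, 0, 0]
    - [0, 0, 0, 0, 0, 0, 0]
    - [0, 0, 0, 0, 0, 0, 0]
    - [0, 0, 0, 0, 0, 0, 0]

```text
time: 3.72
ee_pos: [0.5542, -0.0302, 0.2306]
eef_rot: [0.002, 0.571, 0.821, 0.002]
contact_force: [14.1, 6.7, -0.7]
gripper_width: 0.0131
finger_force: 12.0
```

Call:
step_arm:
  series:
    - [0, 0, 0, 0.04, 0.015, 0, 0]
    - [0, 0, 0, 0, 0, 0, 0]

```text
time: 3.98
ee_pos: [0.5553, -0.03, 0.2302]
eef_rot: [0.001, 0.572, 0.821, 0.0]
contact_force: [6.9, 0.9, 2.5]
gripper_width: 0.0129
finger_force: 12.0
```

Call:
step_arm:
  series:
    - [0, 0, 0, 0.03, 0, 0, 0]
    - [0, 0, 1, 0, 0, 0, 0]
    - [0, 0, 1, 0, 0, 0, 0]
    - [0, 0, 1, 0, 0, 0, 0]
    - [0, 0, 1, 0, 0, 0, 0]

```text
time: 4.6
ee_pos: [0.5566, -0.0299, 0.2299]
eef_rot: [0.0, 0.387, 0.922, 0.0]
contact_force: [5.8, 2.6, 2.5]
gripper_width: 0.0125
finger_force: 12.0
```

Call:
step_arm:
  series:
    - [0, 0, 1, 0.02, 0, 0, 0]
    - [0, 0, 1, 0, 0, 0, 0]
    - [0, 0, 1, 0, 0, 0, 0]
    - [0, 0, 1, 0, 0, 0, 0]
    - [0, 0, 1, 0, 0, 0, 0]
    - [0, 0, 1, 0, 0, 0, 0]
    - [0, 0, 1, 0, 0, 0, 0]
    - [0, 0, 1, 0, 0, 0, 0]
    - [0, 0, 1, 0, 0, 0, 0]
    - [0, 0, 0, 0, 0, 0, 0]

```text
time: 5.85
ee_pos: [0.5575, -0.0296, 0.23]
eef_rot: [0.0, -0.073, 0.997, 0.001]
contact_force: [3.5, 5.5, 3.8]
gripper_width: 0.0123
finger_force: 12.0
```

Call:
step_arm:
  series:
    - [0, 0, 1, 0, 0, 0, 0]
    - [0, 0, 1, 0, 0, 0, 0]
    - [0, 0, 0, 0, 0, 0, 0]
    - [0, 0, 0, 0, 0, 0, 0]

```text
time: 6.35
ee_pos: [0.5575, -0.0296, 0.2301]
eef_rot: [0.0, -0.176, 0.984, 0.001]
contact_force: [3.3, 5.7, 4.6]
gripper_width: 0.0129
finger_force: 12.0
```

Open, then lower around the knob.

Call:
step_arm:
  series:
    - [0, 0, 0, 0, 0, 0, 1]
    - [0, 0, 0, 0, 0, 0, 1]
    - [0, 0, 0, 0, 0, 0, 1]
    - [0, 0, 0, 0, 0, 0, 1]
    - [0, 0, 0, 0, 0, 0, 1]
    - [0, 0, 0, 0, 0, 0, 1]
    - [0, 0, 0, 0, 0, 1, 1]
    - [0, 0, 0, 0, 0, 1, 1]

```text
time: 7.35
ee_pos: [0.5571, -0.0301, 0.3308]
eef_rot: [-0.0, -0.176, 0.984, 0.0]
contact_force: [0.6, 0.2, 0.8]
gripper_width: 0.088
finger_force: 0.0
```

```bash
python3 - <<'E'
from h import *
print(observe()['gripper_width'])
snap('side','s2.png',(240,120,420,260),4)
p,d=snap('top','t2.png')
v,u=np.mgrid[165:240,295:370];P=world('top',u,v,d=d[165:240,295:370])
q=P[(P[...,2]<.045)&(P[...,2]>.02)];print(q.min(0),q.max(0))
i=cv2.resize(p[150:250,260:400,::-1],None,fx=5,fy=5,interpolation=2);cv2.imwrite('pics/t2.png',i)
E
```

```text
0.08801464246475707
[ 0.50975556 -0.10939389  0.0200627 ] [0.62577093 0.01742916 0.03768403]
```

View pics/s2.png

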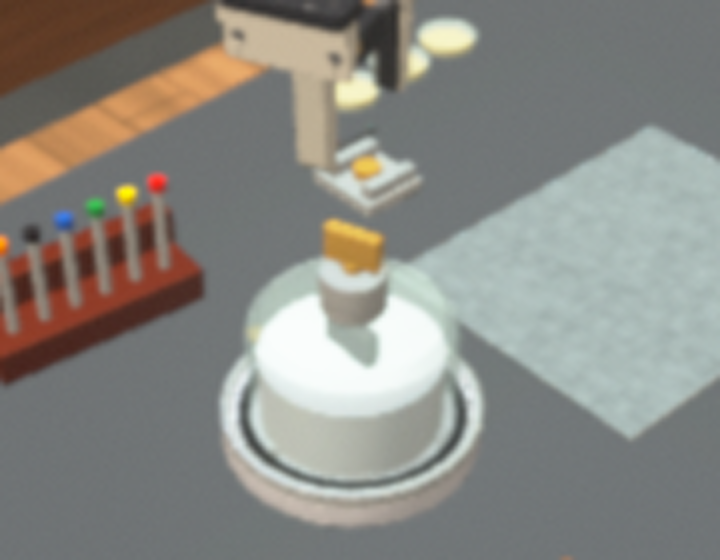

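Call:
step_arm:
  series:
    - [0, 0, 0, 0, 0, -0.9, 1]
    - [0, 0, 0, 0, 0, -0.9, 1]
    - [0, 0, 0, 0, 0, -0.72, 1]
    - [0, 0, 0, 0, 0, 0, 0]
    - [0, 0, 0, 0, 0, 0, 0]
    - [0, 0, 0, 0, 0, 0, 0]
    - [0, 0, 0, 0, 0, 0, 0]
    - [0, 0, 0, 0, 0, 0, 0]
    - [0, 0, 0, 0, 0, 0, 0]
    - [0, 0, 0, 0, 0, 0, 0]
    - [0, 0, 0, 0, 0, 0, 0]
  squeeze: 20

```text
time: 8.82
ee_pos: [0.5573, -0.0294, 0.2044]
eef_rot: [0.0, -0.176, 0.984, 0.001]
contact_force: [-3.4, 6.8, 6.2]
gripper_width: 0.0436
finger_force: 20.0
```

Call:
step_arm:
  series:
    - [0, 0, 0, 0, 0.02, 0, 0]
    - [0, 0, 0, 0, 0, 0.1, 0]
    - [0, 0, 0, 0, 0, 0.3, 0]
    - [0, 0, 0, 0, 0, 0.4, 0]
    - [0, 0, 0, 0, 0, 0.4, 0]
    - [0, 0, 0, 0, 0, 0.4, 0]
    - [0, 0, 0, 0, 0, 0.4, 0]
    - [0, 0, 0, 0, 0, 0.3, 0]
    - [0, 0, 0, 0, 0, 0, 0]
  squeeze: 40

```text
time: 9.95
ee_pos: [0.5576, -0.0291, 0.32]
eef_rot: [0.001, -0.176, 0.984, -0.0]
contact_force: [-0.2, 0.6, -4.9]
gripper_width: 0.0436
finger_force: 40.0
```

Call:
step_arm:
  series:
    - [0, 0, 0, -0.04, -0.4, 0, 0]
    - [0, 0, 0, -0.08, -0.8, 0, 0]
    - [0, 0, 0, -0.08, -0.8, 0, 0]
    - [0, 0, 0, -0.08, -0.8, 0, 0]
    - [0, 0, 0, -0.08, -0.8, 0, 0]
    - [0, 0, 0, -0.08, -0.8, 0, 0]
    - [0, 0, 0, -0.08, -0.8, 0, 0]
    - [0, 0, 0, -0.08, -0.8, 0, 0]
    - [0, 0, 0, -0.08, -0.8, 0, 0]
    - [0, 0, 0, -0.08, -0.4, 0, 0]
    - [0, 0, 0, -0.04, 0, 0, 0]
    - [0, 0, 0, 0, 0, -0.5, 0]
    - [0, 0, 0, 0, 0, -0.5, 0]
    - [0, 0, 0, 0, 0, -0.5, 0]
    - [0, 0, 0, 0, 0, -0.4, 0]
    - [0, 0, 0, 0, 0, 0, 0]

```text
time: 11.95
ee_pos: [0.517, -0.3884, 0.2222]
eef_rot: [-0.001, -0.176, 0.984, 0.001]
contact_force: [0.2, 0.4, -4.9]
gripper_width: 0.0433
finger_force: 40.0
```

```bash
python3 - <<'E'
from h import *
p,d=snap('side','s3.png',(260,110,460,270),4)
p,d=grab_frame('top');cv2.imwrite('pics/t3.png',cv2.resize(p[150:270,270:480,::-1],None,fx=3.8,fy=3.8,interpolation=2))
np.savez('last_top.npz',p=p,d=d)
E
```

```text
(no output)
```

View pics/s3.png

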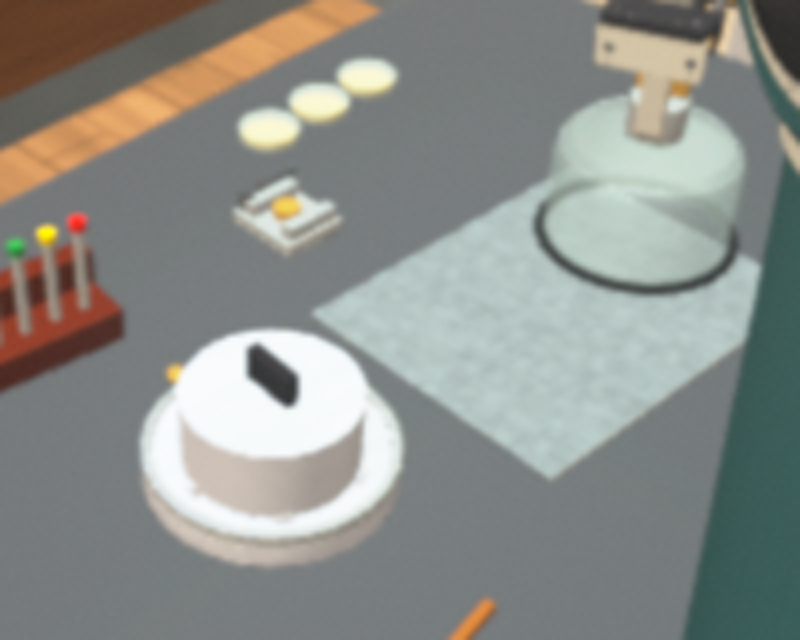

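View pics/t3.png

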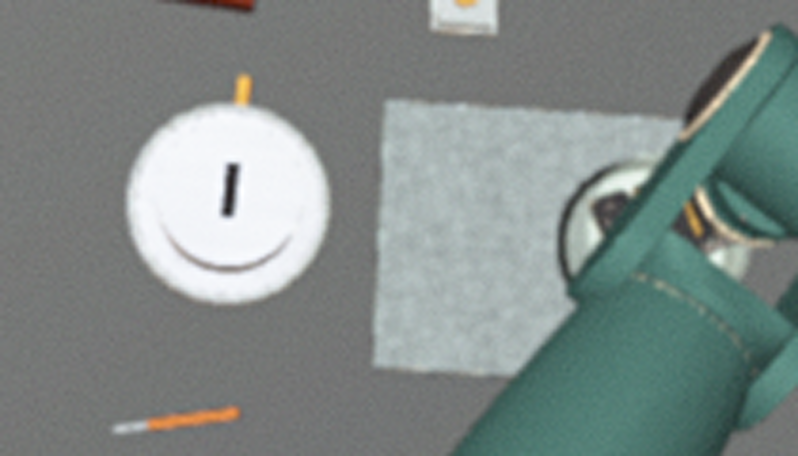

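Call:
step_arm:
  series:
    - [0, 0, 0, 0, -0.2, -0.2, 0]
    - [0, 0, 0, 0, 0, -0.2, 0]
    - [0, 0, 0, 0, 0, -0.2, 0]
    - [0, 0, 0, 0, 0, 0, 0]
    - [0, 0, 0, 0, 0, 0, 0]

```text
time: 12.68
ee_pos: [0.5174, -0.3991, 0.1939]
eef_rot: [0.0, -0.176, 0.984, -0.0]
contact_force: [0.3, -0.2, -5.4]
gripper_width: 0.0431
finger_force: 40.0
```

```bash
python3 - <<'E'
from h import *
z=np.load('last_top.npz');d=z['d']
a,b=[world('top',270+x/3.8,150+y/3.8,z=.1) for x,y in((233.5,164),(228,216))];print(a,b,(a+b)/2,np.degrees(np.arctan2(*(a-b)[1::-1])))
v,u=np.mgrid[165:240,295:370];P=world('top',u,v,d=d[165:240,295:370])
for lo,hi in((.06,.085),(.09,.12),(.02,.04)):
    q=P[(P[...,2]>lo)&(P[...,2]<hi)];print(len(q),q[:,:2].min(0),q[:,:2].max(0),q.mean(0),(q.max(0)+q.min(0))/2)
E
```

```text
[ 0.573056   -0.03184356  0.1       ] [ 0.52919619 -0.02729998  0.1       ] [ 0.5511261  -0.02957177  0.1       ] -5.914362897435114
1106 [ 0.49153295 -0.08939995] [0.61657108 0.0298368 ] [ 0.55231401 -0.0290981   0.07273476] [ 0.55405201 -0.02978157  0.07270319]
51 [ 0.53133591 -0.03702199] [ 0.57516737 -0.02110831] [ 0.55288857 -0.02922746  0.09909043] [ 0.55325164 -0.02906515  0.09868827]
468 [ 0.46724004 -0.11573224] [0.64062953 0.05687377] [ 0.54478133 -0.03026502  0.02651633] [ 0.55393478 -0.02942923  0.02972044]
```

Call:
step_arm:
  series:
    - [0, 0, 0, 0, 0, -0.04, 0]
    - [0, 0, 0, 0, 0, -0.03, 0]
    - [0, 0, 0, 0, 0, 0, 0]

```text
time: 13.05
ee_pos: [0.5173, -0.3991, 0.1903]
eef_rot: [0.0, -0.176, 0.984, -0.0]
contact_force: [-0.4, 0.6, -5.2]
gripper_width: 0.0431
finger_force: 40.0
```

Call:
step_arm:
  series:
    - [0, 0, 0, 0, 0, -0.03, 0]
    - [0, 0, 0, 0, 0, -0.03, 0]
    - [0, 0, 0, 0, 0, 0, 0]

```text
time: 13.42
ee_pos: [0.5173, -0.399, 0.19]
eef_rot: [0.0, -0.176, 0.984, -0.0]
contact_force: [-11.0, 8.7, 19.6]
gripper_width: 0.0434
finger_force: 40.0
```

Call:
step_arm:
  series:
    - [0, 0, 0, 0, 0, 0.04, 0]
    - [0, 0, 0, 0, 0, 0, 1]
    - [0, 0, 0, 0, 0, 0, 1]
    - [0, 0, 0, 0, 0, 0, 1]
    - [0, 0, 0, 0, 0, 0, 1]
    - [0, 0, 0, 0, 0, 0, 1]
    - [0, 0, 0, 0, 0, 0.5, 1]
    - [0, 0, 0, 0, 0, 1, 1]
    - [0, 0, 0, 0, 0, 0.7, 1]
    - [0, 0, -1, 0.08, 0.75, 0, 1]
    - [0, 0, -1, 0.08, 0.75, 0, 1]
    - [0, 0, -1, 0.08, 0.75, 0, 1]
    - [0, 0, -1, 0.08, 0.75, 0, 1]
    - [0, 0, -1, 0.08, 0.75, 0, 1]
    - [0, 0, -1, 0.08, 0.75, 0, 1]
    - [0, 0, -1, 0.08, 0.75, 0, 1]
    - [0, 0, -1, 0.08, 0.75, 0, 1]
    - [0, 0, -1, 0.06, 0.75, 0, 1]
    - [0, 0, -1, 0.06, 0.65, 0, 1]

```text
time: 15.8
ee_pos: [0.5553, -0.0278, 0.2993]
eef_rot: [0.0, 0.341, 0.94, 0.0]
contact_force: [0.5, 0.2, -0.8]
gripper_width: 0.0931
finger_force: 0.0
```

Call:
step_arm:
  series:
    - [0, 0, -1, 0, 0, 0, 1]
    - [0, 0, -1, 0, 0, 0, 1]
    - [0, 0, -1, 0, 0, 0, 1]
    - [0, 0, -1, 0, 0, 0, 1]
    - [0, 0, -1, 0, 0, 0, 1]
    - [0, 0, -1, 0, 0, 0, 1]
    - [0, 0, -1, 0, 0, 0, 1]
    - [0, 0, -1, 0, 0, 0, 1]
    - [0, 0, -1, 0, 0, 0, 1]
    - [0, 0, -1, 0, 0, 0, 1]
    - [0, 0, -1, 0, 0, 0, 1]
    - [0, 0, -1, 0, 0, 0, 1]
    - [0, 0, -1, 0, 0, 0, 1]
    - [0, 0, -1, 0, 0, 0, 1]
    - [0, 0, -1, 0, 0, 0, 1]
    - [0, 0, -1, 0, 0, 0, 1]
    - [0, 0, -1, 0, 0, 0, 1]
    - [0, 0, -1, 0, 0, 0, 1]
    - [0, 0, -1, 0, 0, 0, 1]

```text
time: 18.18
ee_pos: [0.5553, -0.0291, 0.2993]
eef_rot: [0.0, 0.974, 0.226, 0.0]
contact_force: [0.3, 0.1, -0.9]
gripper_width: 0.0929
finger_force: 0.0
```

Call:
step_arm:
  series:
    - [0, 0, -1, 0, 0, 0, 1]
    - [0, 0, -1, 0, 0, 0, 1]
    - [0, 0, -1, 0, 0, 0, 1]
    - [0, 0, -1, 0, 0, 0, 1]
    - [0, 0, -1, 0, 0, 0, 1]
    - [0, 0, -0.35, 0, 0, 0, 1]
    - [0, 0, 0, 0, 0, -0.9, 1]
    - [0, 0, 0, 0, 0, -0.9, 1]
    - [0, 0, 0, 0, 0, -0.9, 1]
    - [0, 0, 0, 0, 0, -0.04, 1]
    - [0, 0, 0, 0, 0, 0, 0]
    - [0, 0, 0, 0, 0, 0, 0]
    - [0, 0, 0, 0, 0, 0, 0]
    - [0, 0, 0, 0, 0, 0, 0]
    - [0, 0, 0, 0, 0, 0, 0]
    - [0, 0, 0, 0, 0, 0, 0]
    - [0, 0, 0, 0, 0, 0, 0]
    - [0, 0, 0, 0, 0, 0, 0]
    - [0, 0, 0, 0, 0, 0, 0]
    - [0, 0, 0, 0, 0, 0, 0]
  squeeze: 15

```text
time: 20.68
ee_pos: [0.5553, -0.029, 0.1623]
eef_rot: [-0.0, 0.999, -0.051, 0.0]
contact_force: [-0.3, 1.0, 0.5]
gripper_width: 0.0117
finger_force: 15.0
```

Call:
step_arm:
  series:
    - [0, 0, 0, 0, 0, 0, 0]
    - [0, 0, 1, 0, 0, 0, 0]
    - [0, 0, 1, 0, 0, 0, 0]
    - [0, 0, 1, 0, 0, 0, 0]
    - [0, 0, 1, 0, 0, 0, 0]
    - [0, 0, 1, 0, 0, 0, 0]
    - [0, 0, 1, 0, 0, 0, 0]
    - [0, 0, 1, 0, 0, 0, 0]
    - [0, 0, 0, 0, 0, 0, 0]
  squeeze: 30

```text
time: 21.8
ee_pos: [0.5553, -0.0292, 0.1622]
eef_rot: [0.0, 0.951, 0.31, -0.0]
contact_force: [-0.2, 0.1, 0.5]
gripper_width: 0.0119
finger_force: 30.0
```

Call:
step_arm:
  series:
    - [0, 0, 1, 0, 0, 0, 0]
    - [0, 0, 1, 0, 0, 0, 0]
    - [0, 0, 1, 0, 0, 0, 0]
    - [0, 0, 1, 0, 0, 0, 0]
    - [0, 0, 1, 0, 0, 0, 0]
    - [0, 0, 1, 0, 0, 0, 0]
    - [0, 0, 1, 0, 0, 0, 0]
    - [0, 0, 0.6, 0, 0, 0, 0]
    - [0, 0, 0, 0, 0, 0, 0]
    - [0, 0, 0, 0, 0, 0, 0]

```text
time: 23.05
ee_pos: [0.5555, -0.0292, 0.1624]
eef_rot: [0.0, 0.757, 0.654, 0.0]
contact_force: [4.5, -1.6, -0.4]
gripper_width: 0.0119
finger_force: 30.0
```

Call:
step_arm:
  series:
    - [0, 0, 0, 0, 0, 0.1, 0]
    - [0, 0, 0, 0, 0, 0.2, 0]
    - [0, 0, 0, 0, 0, 0.4, 0]
    - [0, 0, 0, 0, 0, 0.4, 0]
    - [0, 0, 0, 0, 0, 0.4, 0]
    - [0, 0, 0, 0, 0, 0.3, 0]
    - [0, 0, 0, 0, 0, 0, 0]
  squeeze: 40

```text
time: 23.92
ee_pos: [0.5556, -0.0291, 0.2537]
eef_rot: [0.001, 0.756, 0.655, 0.001]
contact_force: [0.2, -0.0, -2.9]
gripper_width: 0.0116
finger_force: 40.0
```

```bash
python3 - <<'E'
from h import *
print(observe()['gripper_width'],observe()['contact_force'],observe()['ee_pos'])
snap('side','s4.png',(260,110,460,270),4)
E
```

```text
0.011603804504967579 [ 0.22208321 -0.01053566 -2.90231313] [ 0.55562111 -0.02912933  0.25367152]
```

View pics/s4.png

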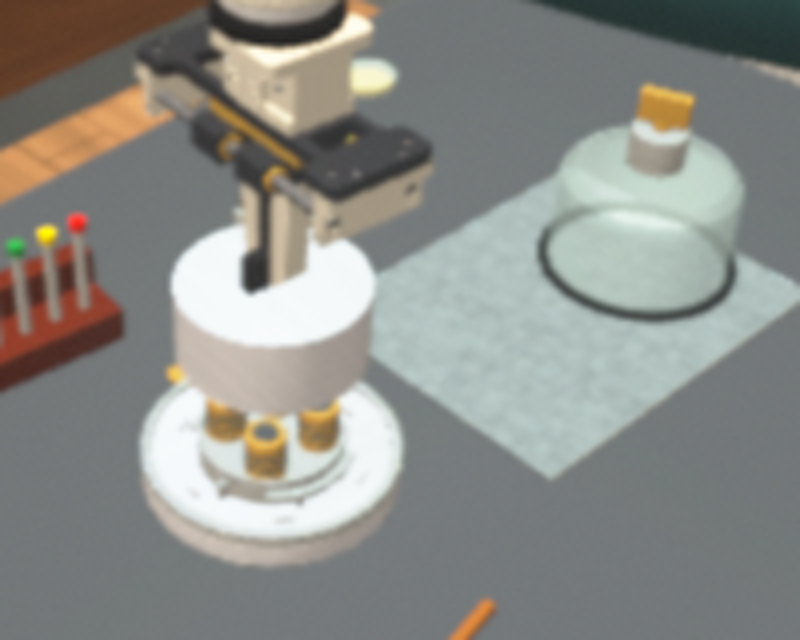

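Call:
step_arm:
  series:
    - [0, 0, 0, -0.05, -0.4, 0, 0]
    - [0, 0, 0, -0.1, -0.7, 0, 0]
    - [0, 0, 0, -0.1, -0.7, 0, 0]
    - [0, 0, 0, -0.1, -0.7, 0, 0]
    - [0, 0, 0, -0.1, -0.7, 0, 0]
    - [0, 0, 0, -0.1, -0.55, 0, 0]
    - [0, 0, 0, -0.05, -0.3, 0, 0]
    - [0, 0, 0, 0, 0, 0, 0]
    - [0, 0, 0, 0, 0, -0.5, 0]
    - [0, 0, 0, 0, 0, -0.5, 0]
    - [0, 0, 0, 0, 0, -0.5, 0]
    - [0, 0, 0, 0, 0, -0.4, 0]
    - [0, 0, 0, 0, 0, -0.15, 0]
    - [0, 0, 0, 0, 0, -0.03, 0]
    - [0, 0, 0, 0, 0, 0, 0]

```text
time: 25.85
ee_pos: [0.5256, -0.2316, 0.1489]
eef_rot: [0.0, 0.756, 0.655, 0.0]
contact_force: [-0.1, -0.3, -2.4]
gripper_width: 0.0122
finger_force: 40.0
```

Call:
step_arm:
  series:
    - [0, 0, 0, 0, 0, -0.02, 0]
    - [0, 0, 0, 0, 0, -0.02, 0]
    - [0, 0, 0, 0, 0, 0, 0]

```text
time: 26.22
ee_pos: [0.5258, -0.2318, 0.1482]
eef_rot: [0.001, 0.756, 0.654, 0.0]
contact_force: [-4.3, 2.5, 13.3]
gripper_width: 0.0118
finger_force: 40.0
```

Call:
step_arm:
  series:
    - [0, 0, 0, 0, 0, 0.02, 0]
    - [0, 0, 0, 0, 0, 0, 1]
    - [0, 0, 0, 0, 0, 0, 1]
    - [0, 0, 0, 0, 0, 0, 1]
    - [0, 0, 0, 0, 0, 0, 1]
    - [0, 0, 0, 0, 0, 0, 1]
    - [0, 0, 0, 0, 0, 0, 1]
    - [0, 0, 0, 0, 0, 0.5, 1]
    - [0, 0, 0, 0, 0, 1, 1]
    - [0, 0, 0, 0, 0, 1, 1]

```text
time: 27.48
ee_pos: [0.5251, -0.2315, 0.2735]
eef_rot: [-0.0, 0.756, 0.655, -0.0]
contact_force: [0.4, -1.2, 0.8]
gripper_width: 0.0923
finger_force: 0.0
```

```bash
python3 - <<'E'
from h import *
p,d=snap('top','t5.png',(290,160,370,240),7)
p,d=snap('side','s5.png',(260,110,460,270),4)
E
```

```text
(no output)
```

View pics/t5.png

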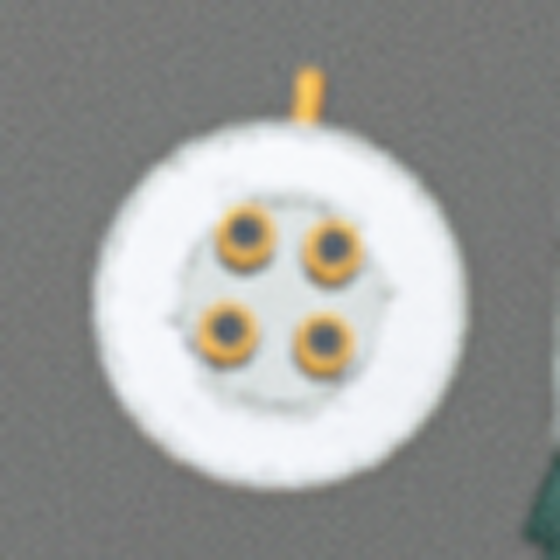

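View pics/s5.png

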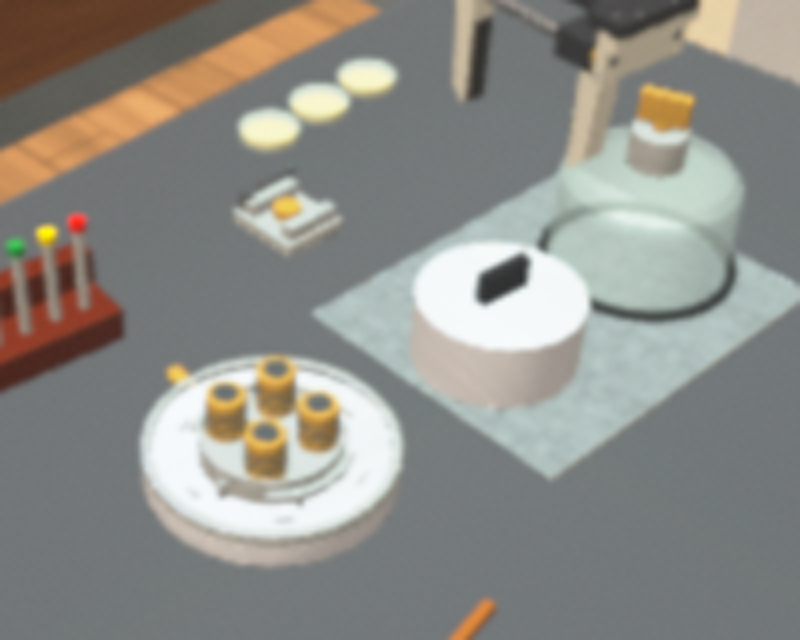

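```bash
cat > b.py <<'E'
from h import *
def find(name='top',box=None):
    p,d=grab_frame(name);np.savez('last_top.npz',p=p,d=d)
    h=cv2.cvtColor(p,cv2.COLOR_RGB2HSV)
    m=cv2.inRange(h,(8,110,90),(28,255,255))
    m=cv2.morphologyEx(m,cv2.MORPH_CLOSE,np.ones((5,5)))
    v,u=np.mgrid[0:400,0:640];P=world(name,u,v,d=d)
    n,l,st,c=cv2.connectedComponentsWithStats(m)
    for i in range(1,n):
        if 20<st[i,4]<200 and 150<c[i,0]<480 and 130<c[i,1]<330:
            q=P[l==i];z=np.percentile(q[:,2],85)
            t=q[q[:,2]>z-.012];w=(t.max(0)+t.min(0))/2
            print(c[i].round(1),st[i,4],'ztop %.3f'%z,'xy',w[:2].round(4),'ext',(t.max(0)-t.min(0))[:2].round(3))
if __name__=='__main__': find()
E
python3 - <<'E'
from b import *
find()
c=np.array([world('top',290+x/7,160+y/7,z=.066) for x,y in((246,233),(333,247),(229,329),(325,341))])[:,:2]
o=c.mean(0);print(o)
for q in c-o: print((q+o).round(4),np.hypot(*q).round(4),np.degrees(np.arctan2(q[1],q[0])).round(1))
E
```

```text
[293.3 131.4] 31 ztop 0.106 xy [0.7729 0.0908] ext [0.012 0.01 ]
[320.2 135.4] 77 ztop 0.105 xy [0.7587 0.0036] ext [0.013 0.036]
[392.4 147.6] 29 ztop 0.020 xy [ 0.7503 -0.2427] ext [0.019 0.018]
[333.6 173.2] 26 ztop 0.013 xy [ 0.6589 -0.0416] ext [0.019 0.01 ]
[324.5 193.5] 48 ztop 0.067 xy [ 0.4392 -0.0047] ext [0.302 0.034]
[337.  195.6] 45 ztop 0.068 xy [ 0.5726 -0.051 ] ext [0.024 0.02 ]
[321.8 207.8] 40 ztop 0.068 xy [ 0.5323 -0.0025] ext [0.023 0.019]
[451.9 209.9] 48 ztop 0.160 xy [ 0.497  -0.3462] ext [0.061 0.117]
[335.8 209.2] 39 ztop 0.068 xy [ 0.5275 -0.0477] ext [0.02 0.02]
[320.6 259.8] 72 ztop 0.010 xy [0.3698 0.001 ] ext [0.017 0.075]
[175.8 321.8] 22 ztop 0.015 xy [0.1674 0.4616] ext [0.059 0.019]
[ 0.55385448 -0.02973227]
[ 0.5793 -0.0125] 0.0307 34.1
[ 0.5729 -0.0527] 0.0299 -50.3
[ 0.5343 -0.0048] 0.0317 128.2
[ 0.5289 -0.0489] 0.0315 -142.4
```

Call:
step_arm:
  series:
    - [0, 0, 0.94, 0.14, 0.55, 0, 0.45]
    - [0, 0, 0.94, 0.14, 0.55, 0, 0.45]
    - [0, 0, 0.94, 0.14, 0.55, 0, 0.45]
    - [0, 0, 0.94, 0.14, 0.55, 0, 0.45]
    - [0, 0, 0.94, 0.14, 0.55, 0, 0.45]
    - [0, 0, 0.94, 0.14, 0.55, 0, 0.45]
    - [0, 0, 0.94, 0.14, 0.55, 0, 0.45]
    - [0, 0, 0.94, 0.14, 0.54, 0, 0.45]
    - [0, 0, 0, 0, 0, -0.7, 0.45]
    - [0, 0, 0, 0, 0, -0.7, 0.45]
    - [0, 0, 0, 0, 0, -0.5, 0.45]
    - [0, 0, 0, 0, 0, 0, 0.45]
  squeeze: 12

```text
time: 29.12
ee_pos: [0.5802, -0.012, 0.1743]
eef_rot: [-0.002, 0.447, 0.894, -0.001]
contact_force: [0.0, 0.6, -0.8]
gripper_width: 0.042
finger_force: 0.0
```

```bash
python3 - <<'E'
from h import *
snap('side','s6.png',(280,150,400,250),6)
E
```

```text
(no output)
```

View pics/s6.png

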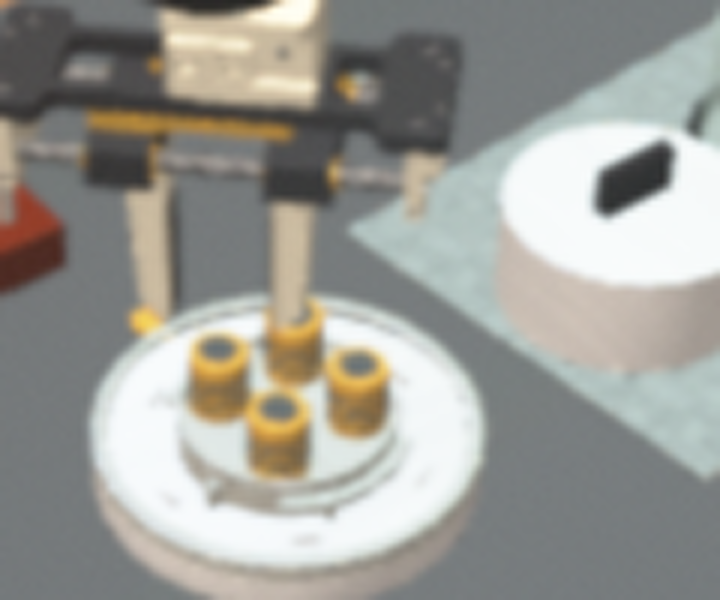

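Call:
step_arm:
  series:
    - [0, 0, 0, 0.02, 0, -0.5, 0.45]
    - [0, 0, 0, 0, 0, -0.42, 0.45]
    - [0, 0, 0, 0, 0, 0, 0]
    - [0, 0, 0, 0, 0, 0, 0]
    - [0, 0, 0, 0, 0, 0, 0]
    - [0, 0, 0, 0, 0, 0, 0]
    - [0, 0, 0, 0, 0, 0, 0]

```text
time: 30.05
ee_pos: [0.5826, -0.0121, 0.1318]
eef_rot: [0.0, 0.447, 0.894, 0.0]
contact_force: [1.0, 0.1, 3.2]
gripper_width: 0.0278
finger_force: 12.0
```

Call:
step_arm:
  series:
    - [0, 0, 0, 0, 0, 0.3, 0]
    - [0, 0, 0, 0, 0, 0.8, 0]
    - [0, 0, 0, 0, 0, 0.9, 0]
    - [0, 0, -0.62, -0.18, 0.78, 0, 0]
    - [0, 0, -0.62, -0.18, 0.78, 0, 0]
    - [0, 0, -0.62, -0.18, 0.78, 0, 0]
    - [0, 0, -0.62, -0.18, 0.78, 0, 0]
    - [0, 0, -0.62, -0.18, 0.78, 0, 0]
    - [0, 0, -0.62, -0.18, 0.78, 0, 0]
    - [0, 0, -0.62, -0.18, 0.78, 0, 0]
    - [0, 0, -0.62, -0.18, 0.78, 0, 0]
    - [0, 0, -0.62, -0.18, 0.78, 0, 0]
    - [0, 0, -0.62, -0.18, 0.78, 0, 0]
    - [0, 0, 0, 0, 0, 0, 0]
  squeeze: 25

```text
time: 31.8
ee_pos: [0.4915, 0.3799, 0.232]
eef_rot: [-0.0, 0.708, 0.706, 0.0]
contact_force: [0.7, -0.2, -0.4]
gripper_width: 0.027
finger_force: 25.0
```

```bash
python3 b.py | grep -v 'ztop 0.10\|0.01\|0.02'
```

Call:
step_arm:
  series:
    - [0, 0, 0, 0, 0, -0.6, 0]
    - [0, 0, 0, 0, 0, -0.8, 0]
    - [0, 0, 0, 0, 0, -0.7, 0]
    - [0, 0, 0, 0, 0, -0.4, 0]
    - [0, 0, 0, 0, 0, -0.07, 0]
    - [0, 0, 0, 0, 0, 0, 0]

```text
time: 32.6
ee_pos: [0.4927, 0.3779, 0.1037]
eef_rot: [0.0, 0.709, 0.705, 0.0]
contact_force: [0.1, -0.6, -0.5]
gripper_width: 0.0277
finger_force: 25.0
```

```bash
python3 - <<'E'
from h import *
p,d=snap('side','x.png');q=np.load('last_top.npz')
a=cv2.resize(p[250:390,150:330,::-1],None,fx=3,fy=3,interpolation=2)
b=q['p'][160:250,285:375,::-1];b=cv2.resize(b,(370,420),interpolation=2)
cv2.imwrite('pics/c7.png',np.hstack([a[:420],b])[:,:800])
E
python3 b.py
```

```text
[293.3 131.8] 33 ztop 0.109 xy [0.5336 0.0541] ext [0.491 0.083]
[318.9 135.6] 97 ztop 0.105 xy [0.7601 0.0036] ext [0.015 0.035]
[392.3 147.5] 30 ztop 0.021 xy [ 0.524  -0.1201] ext [0.471 0.265]
[333.6 173.2] 26 ztop 0.016 xy [ 0.6585 -0.0416] ext [0.019 0.01 ]
[337.  195.6] 45 ztop 0.069 xy [ 0.5729 -0.0509] ext [0.023 0.02 ]
[322.  207.4] 46 ztop 0.069 xy [4.165e-01 1.000e-04] ext [0.257 0.025]
[335.8 208.8] 43 ztop 0.069 xy [ 0.5298 -0.0476] ext [0.023 0.02 ]
[451.7 209.5] 52 ztop 0.159 xy [ 0.4092 -0.1965] ext [0.242 0.418]
[320.6 259.7] 75 ztop 0.009 xy [0.3334 0.001 ] ext [0.09  0.076]
```

View pics/c7.png

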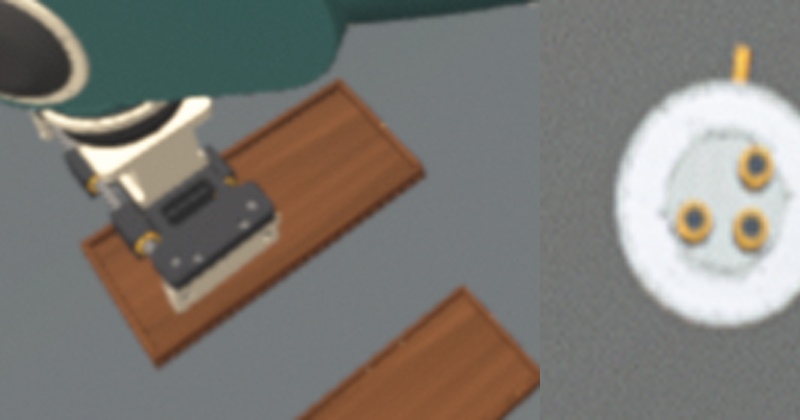

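Call:
step_arm:
  series:
    - [0, 0, 0, 0, 0, -0.02, 0]
    - [0, 0, 0, 0, 0, 0, 0.45]
    - [0, 0, 0, 0, 0, 0, 0.45]
    - [0, 0, 0, 0, 0, 0, 0.45]
    - [0, 0, 0, 0, 0, 0.5, 0.45]
    - [0, 0, 0, 0, 0, 0.8, 0.45]
    - [0, 0, 0, 0, 0, 0.8, 0.45]
    - [0, 0, -0.87, 0.165, -0.86, 0, 0.45]
    - [0, 0, -0.87, 0.165, -0.86, 0, 0.45]
    - [0, 0, -0.87, 0.165, -0.86, 0, 0.45]
    - [0, 0, -0.87, 0.165, -0.86, 0, 0.45]
    - [0, 0, -0.87, 0.165, -0.86, 0, 0.45]
    - [0, 0, -0.87, 0.165, -0.86, 0, 0.45]
    - [0, 0, -0.87, 0.165, -0.86, 0, 0.45]
    - [0, 0, -0.87, 0.165, -0.86, 0, 0.45]
    - [0, 0, -0.87, 0.165, -0.86, 0, 0.45]
    - [0, 0, -0.87, 0.165, -0.86, 0, 0.45]
    - [0, 0, 0, 0, 0, 0, 0.45]

```text
time: 34.95
ee_pos: [0.575, -0.0544, 0.2066]
eef_rot: [0.0, 0.948, 0.319, -0.0]
contact_force: [0.1, -0.1, 0.3]
gripper_width: 0.0419
finger_force: 0.0
```

```bash
python3 b.py; python3 - <<'E'
from h import *
q=np.load('last_top.npz');d=q['d']
v,u=np.mgrid[200:245,190:265];P=world('top',u,v,d=d[200:245,190:265]);t=P[P[...,2]>.028];print(len(t),np.median(t,0),t.max(0),t.min(0))
E
```

```text
[293.4 132. ] 35 ztop 0.107 xy [0.5337 0.0541] ext [0.491 0.083]
[320.1 135.4] 79 ztop 0.105 xy [0.7591 0.0036] ext [0.013 0.036]
[392.2 147.5] 29 ztop 0.020 xy [ 0.7496 -0.2428] ext [0.018 0.018]
[451.7 209.5] 51 ztop 0.159 xy [ 0.5139 -0.397 ] ext [0.034 0.017]
72 [0.48709499 0.37502968 0.03687307] [0.5011754  0.39144044 1.53112604] [0.28822544 0.01239109 0.0285611 ]
```

Call:
step_arm:
  series:
    - [0, 0, 0, 0.02, 0.03, -0.6, 0.45]
    - [0, 0, 0, 0, 0, -0.6, 0.45]
    - [0, 0, 0, 0, 0, -0.31, 0.45]
    - [0, 0, 0, 0, 0, 0, 0.45]
    - [0, 0, 0, 0, 0, 0, 0]
    - [0, 0, 0, 0, 0, 0, 0]
    - [0, 0, 0, 0, 0, 0, 0]
    - [0, 0, 0, 0, 0, 0, 0]
    - [0, 0, 0, 0, 0, 0, 0]
  squeeze: 12

```text
time: 36.12
ee_pos: [0.5763, -0.0506, 0.1325]
eef_rot: [0.0, 0.947, 0.321, 0.001]
contact_force: [-0.8, 1.3, 7.2]
gripper_width: 0.0277
finger_force: 12.0
```

Call:
step_arm:
  series:
    - [0, 0, 0, 0, 0, 0.3, 0]
    - [0, 0, 0, 0, 0, 0.8, 0]
    - [0, 0, 0, 0, 0, 0.9, 0]
    - [0, 0, 0.87, -0.168, 0.77, 0, 0]
    - [0, 0, 0.87, -0.168, 0.77, 0, 0]
    - [0, 0, 0.87, -0.168, 0.77, 0, 0]
    - [0, 0, 0.87, -0.168, 0.77, 0, 0]
    - [0, 0, 0.87, -0.168, 0.77, 0, 0]
    - [0, 0, 0.87, -0.168, 0.77, 0, 0]
    - [0, 0, 0.87, -0.168, 0.77, 0, 0]
    - [0, 0, 0.87, -0.168, 0.77, 0, 0]
    - [0, 0, 0.87, -0.168, 0.77, 0, 0]
    - [0, 0, 0.87, -0.168, 0.77, 0, 0]
    - [0, 0, 0, 0, 0, 0, 0]
    - [0, 0, 0, 0, 0, -0.6, 0]
    - [0, 0, 0, 0, 0, -0.8, 0]
    - [0, 0, 0, 0, 0, -0.7, 0]
    - [0, 0, 0, 0, 0, -0.4, 0]
    - [0, 0, 0, 0, 0, 0, 0]
  squeeze: 25

```text
time: 38.5
ee_pos: [0.4918, 0.3339, 0.1058]
eef_rot: [-0.0, 0.709, 0.705, -0.001]
contact_force: [0.3, -0.1, 0.7]
gripper_width: 0.0272
finger_force: 25.0
```

Call:
step_arm:
  series:
    - [0, 0, 0, 0, 0, -0.04, 0]
    - [0, 0, 0, 0, 0, -0.02, 0]
    - [0, 0, 0, 0, 0, 0, 0]
    - [0, 0, 0, 0, 0, 0, 0.45]
    - [0, 0, 0, 0, 0, 0, 0.45]
    - [0, 0, 0, 0, 0, 0, 0.45]
    - [0, 0, 0, 0, 0, 0.5, 0.45]
    - [0, 0, 0, 0, 0, 0.8, 0.45]
    - [0, 0, 0, 0, 0, 0.8, 0.45]

```text
time: 39.62
ee_pos: [0.4917, 0.3343, 0.2093]
eef_rot: [-0.0, 0.709, 0.705, -0.0]
contact_force: [-0.0, 0.5, 0.6]
gripper_width: 0.0414
finger_force: 0.0
```

```bash
python3 b.py
```

```text
[293.4 131.4] 31 ztop 0.108 xy [0.7734 0.0908] ext [0.012 0.01 ]
[320.  135.6] 83 ztop 0.106 xy [0.7594 0.0036] ext [0.014 0.036]
[392.2 147.5] 29 ztop 0.022 xy [ 0.7486 -0.2424] ext [0.02  0.017]
[333.6 173.2] 26 ztop 0.016 xy [ 0.6584 -0.0415] ext [0.018 0.01 ]
[322.  207.3] 47 ztop 0.068 xy [ 0.533  -0.0026] ext [0.024 0.019]
[335.6 209.1] 39 ztop 0.068 xy [ 0.5298 -0.0476] ext [0.023 0.019]
[451.7 209.5] 51 ztop 0.159 xy [ 0.5137 -0.3976] ext [0.033 0.017]
[198.5 231.9] 44 ztop 0.251 xy [0.4309 0.3523] ext [0.007 0.01 ]
[320.6 259.8] 72 ztop 0.012 xy [0.3697 0.0011] ext [0.017 0.075]
[194.7 284.3] 58 ztop 0.009 xy [0.2918 0.2148] ext [0.038 0.405]
```

Call:
step_arm:
  series:
    - [0, 0, -0.96, 0.1, -0.753, 0, 0.45]
    - [0, 0, -0.96, 0.1, -0.753, 0, 0.45]
    - [0, 0, -0.96, 0.1, -0.753, 0, 0.45]
    - [0, 0, -0.96, 0.1, -0.753, 0, 0.45]
    - [0, 0, -0.96, 0.1, -0.753, 0, 0.45]
    - [0, 0, -0.96, 0.1, -0.753, 0, 0.45]
    - [0, 0, -0.96, 0.1, -0.753, 0, 0.45]
    - [0, 0, -0.96, 0.1, -0.753, 0, 0.45]
    - [0, 0, -0.96, 0.1, -0.753, 0, 0.45]
    - [0, 0, 0, 0, 0, 0, 0.45]
    - [0, 0, 0, 0, 0, 0, 0.45]
  squeeze: 12

```text
time: 41.05
ee_pos: [0.5368, -0.0041, 0.2081]
eef_rot: [-0.0, 0.946, 0.325, -0.0]
contact_force: [0.0, 0.4, -0.9]
gripper_width: 0.0421
finger_force: 0.0
```

Call:
step_arm:
  series:
    - [0, 0, 0, 0, 0, -0.6, 0.45]
    - [0, 0, 0, 0, 0, -0.6, 0.45]
    - [0, 0, 0, 0, 0, -0.31, 0.45]
    - [0, 0, 0, 0, 0, 0, 0.45]
    - [0, 0, 0, 0, 0, 0, 0]
    - [0, 0, 0, 0, 0, 0, 0]
    - [0, 0, 0, 0, 0, 0, 0]
    - [0, 0, 0, 0, 0, 0, 0]
    - [0, 0, 0, 0, 0, 0, 0]

```text
time: 42.18
ee_pos: [0.5373, -0.0044, 0.1339]
eef_rot: [0.0, 0.946, 0.324, 0.001]
contact_force: [-0.7, 0.8, 7.4]
gripper_width: 0.0278
finger_force: 12.0
```

Call:
step_arm:
  series:
    - [0, 0, 0, 0, 0, 0.3, 0]
    - [0, 0, 0, 0, 0, 0.8, 0]
    - [0, 0, 0, 0, 0, 0.9, 0]
    - [0, 0, 0.96, -0.104, 0.654, 0, 0]
    - [0, 0, 0.96, -0.104, 0.654, 0, 0]
    - [0, 0, 0.96, -0.104, 0.654, 0, 0]
    - [0, 0, 0.96, -0.104, 0.654, 0, 0]
    - [0, 0, 0.96, -0.104, 0.654, 0, 0]
    - [0, 0, 0.96, -0.104, 0.654, 0, 0]
    - [0, 0, 0.96, -0.104, 0.654, 0, 0]
    - [0, 0, 0.96, -0.104, 0.654, 0, 0]
    - [0, 0, 0.96, -0.104, 0.654, 0, 0]
    - [0, 0, 0, 0, 0, 0, 0]
    - [0, 0, 0, 0, 0, -0.6, 0]
    - [0, 0, 0, 0, 0, -0.8, 0]
    - [0, 0, 0, 0, 0, -0.7, 0]
    - [0, 0, 0, 0, 0, -0.4, 0]
    - [0, 0, 0, 0, 0, 0, 0]
  squeeze: 25

```text
time: 44.42
ee_pos: [0.49, 0.2894, 0.1073]
eef_rot: [-0.0, 0.709, 0.705, -0.001]
contact_force: [0.7, -0.5, -0.2]
gripper_width: 0.0269
finger_force: 25.0
```

Call:
step_arm:
  series:
    - [0, 0, 0, 0, 0, -0.04, 0]
    - [0, 0, 0, 0, 0, -0.01, 0]
    - [0, 0, 0, 0, 0, 0, 0]
    - [0, 0, 0, 0, 0, 0, 0.45]
    - [0, 0, 0, 0, 0, 0, 0.45]
    - [0, 0, 0, 0, 0, 0, 0.45]
    - [0, 0, 0, 0, 0, 0.5, 0.45]
    - [0, 0, 0, 0, 0, 0.8, 0.45]
    - [0, 0, 0, 0, 0, 0.8, 0.45]

```text
time: 45.55
ee_pos: [0.4899, 0.2898, 0.2113]
eef_rot: [-0.0, 0.709, 0.705, -0.0]
contact_force: [0.8, 0.1, 0.1]
gripper_width: 0.0417
finger_force: 0.0
```

```bash
python3 b.py
```

```text
[293.3 131.2] 32 ztop 0.107 xy [0.7738 0.0908] ext [0.013 0.01 ]
[319.7 135.5] 83 ztop 0.106 xy [0.7592 0.0036] ext [0.016 0.036]
[392.4 147.6] 29 ztop 0.021 xy [ 0.7498 -0.2425] ext [0.018 0.017]
[333.6 173.2] 26 ztop 0.015 xy [ 0.6606 -0.0417] ext [0.024 0.01 ]
[335.6 209.1] 39 ztop 0.068 xy [ 0.5296 -0.0476] ext [0.023 0.02 ]
[451.7 209.4] 50 ztop 0.158 xy [ 0.5138 -0.3983] ext [0.033 0.018]
[211.2 230.3] 173 ztop 0.231 xy [0.4316 0.2867] ext [0.017 0.065]
[320.6 259.7] 72 ztop 0.010 xy [0.3698 0.0011] ext [0.017 0.076]
```

Call:
step_arm:
  series:
    - [0, 0, 0.69, 0.094, -0.751, 0, 0.45]
    - [0, 0, 0.69, 0.094, -0.751, 0, 0.45]
    - [0, 0, 0.69, 0.094, -0.751, 0, 0.45]
    - [0, 0, 0.69, 0.094, -0.751, 0, 0.45]
    - [0, 0, 0.69, 0.094, -0.751, 0, 0.45]
    - [0, 0, 0.69, 0.094, -0.751, 0, 0.45]
    - [0, 0, 0.69, 0.094, -0.751, 0, 0.45]
    - [0, 0, 0.69, 0.094, -0.751, 0, 0.45]
    - [0, 0, 0.69, 0.094, -0.751, 0, 0.45]
    - [0, 0, 0, 0, 0, 0, 0.45]
    - [0, 0, 0, 0, 0, -0.6, 0.45]
    - [0, 0, 0, 0, 0, -0.6, 0.45]
    - [0, 0, 0, 0, 0, -0.35, 0.45]
    - [0, 0, 0, 0, 0, 0, 0.45]
    - [0, 0, 0, 0, 0, 0, 0]
    - [0, 0, 0, 0, 0, 0, 0]
    - [0, 0, 0, 0, 0, 0, 0]
    - [0, 0, 0, 0, 0, 0, 0]
    - [0, 0, 0, 0, 0, 0, 0]
  squeeze: 12

```text
time: 47.98
ee_pos: [0.5328, -0.0481, 0.1339]
eef_rot: [0.001, 0.447, 0.895, 0.0]
contact_force: [-0.3, 1.2, 6.9]
gripper_width: 0.0274
finger_force: 12.0
```

Call:
step_arm:
  series:
    - [0, 0, 0, 0, 0, 0.3, 0]
    - [0, 0, 0, 0, 0, 0.8, 0]
    - [0, 0, 0, 0, 0, 0.9, 0]
    - [0, 0, -0.69, -0.1, 0.653, 0, 0]
    - [0, 0, -0.69, -0.1, 0.653, 0, 0]
    - [0, 0, -0.69, -0.1, 0.653, 0, 0]
    - [0, 0, -0.69, -0.1, 0.653, 0, 0]
    - [0, 0, -0.69, -0.1, 0.653, 0, 0]
    - [0, 0, -0.69, -0.1, 0.653, 0, 0]
    - [0, 0, -0.69, -0.1, 0.653, 0, 0]
    - [0, 0, -0.69, -0.1, 0.653, 0, 0]
    - [0, 0, -0.69, -0.1, 0.653, 0, 0]
    - [0, 0, 0, 0, 0, 0, 0]
    - [0, 0, 0, 0, 0, -0.6, 0]
    - [0, 0, 0, 0, 0, -0.8, 0]
    - [0, 0, 0, 0, 0, -0.7, 0]
    - [0, 0, 0, 0, 0, -0.4, 0]
    - [0, 0, 0, 0, 0, 0, 0]
  squeeze: 25

```text
time: 50.22
ee_pos: [0.4873, 0.2453, 0.1074]
eef_rot: [-0.0, 0.709, 0.705, -0.001]
contact_force: [-0.4, 0.2, -0.2]
gripper_width: 0.0273
finger_force: 24.9
```

Release, rise and move clear toward the chamber for a final look.

Call:
step_arm:
  series:
    - [0, 0, 0, 0, 0, -0.04, 0]
    - [0, 0, 0, 0, 0, -0.01, 0]
    - [0, 0, 0, 0, 0, 0, 0]
    - [0, 0, 0, 0, 0, 0, 0.45]
    - [0, 0, 0, 0, 0, 0, 0.45]
    - [0, 0, 0, 0, 0, 0, 0.45]
    - [0, 0, 0, 0, 0, 0.5, 0.45]
    - [0, 0, 0, 0, 0, 0.8, 0.45]
    - [0, 0, 0, 0, 0, 0.9, 0.45]
    - [0, 0, 0, 0, -0.8, 0.5, 0.45]
    - [0, 0, 0, 0, -0.8, 0.5, 0.45]
    - [0, 0, 0, 0, -0.9, 0, 0.45]
    - [0, 0, 0, 0, -0.9, 0, 0.45]
    - [0, 0, 0, 0, -0.9, 0, 0.45]
    - [0, 0, 0, 0, -0.9, 0, 0.45]
    - [0, 0, 0, 0, 0, 0, 0.45]

```text
time: 52.22
ee_pos: [0.4872, -0.0164, 0.2653]
eef_rot: [0.0, 0.71, 0.704, -0.0]
contact_force: [0.1, 0.8, -0.1]
gripper_width: 0.0416
finger_force: 0.0
```

```bash
python3 b.py; python3 - <<'E'
from h import *
q=np.load('last_top.npz');p,d=q['p'],q['d']
i=p[90:300,150:480,::-1];cv2.imwrite('pics/f.png',cv2.resize(i,None,fx=2.4,fy=2.4,interpolation=2))
E
```

```text
[293.4 131.4] 30 ztop 0.108 xy [0.7732 0.0908] ext [0.01 0.01]
[319.4 135.5] 89 ztop 0.106 xy [0.5281 0.0036] ext [0.48  0.035]
[392.2 147.5] 29 ztop 0.021 xy [ 0.7495 -0.2425] ext [0.02  0.017]
[333.5 173.2] 24 ztop 0.015 xy [ 0.6586 -0.0416] ext [0.019 0.01 ]
[451.7 209.5] 51 ztop 0.158 xy [ 0.5141 -0.3976] ext [0.033 0.016]
```

View pics/f.png

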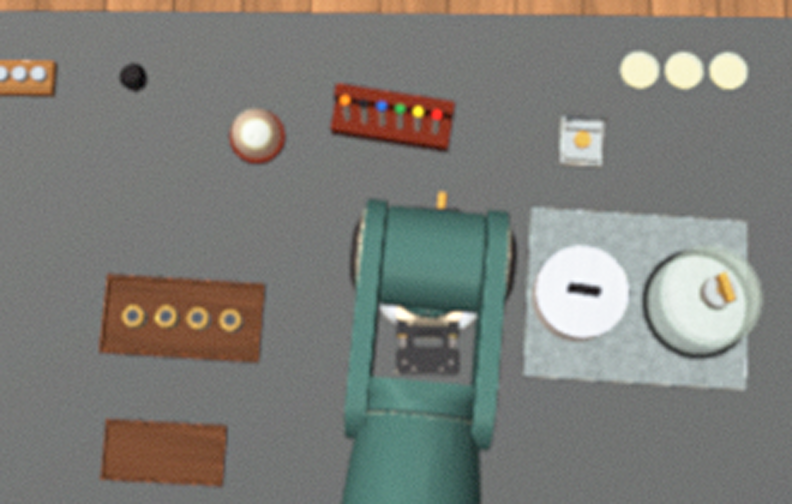

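The final picture shows four baskets standing in the tray at (133–230, 317). The cover at (582, 292) and the bell at (697, 302) stand on the mat, and nothing else has moved.

```bash
python3 -c "
from plant import *
print(hand_in())"
```

```text
the job is handed in; nothing more can be done
None
```

I handed the job in at about 52 s on the robot clock: the bell and cover stand on the felt mat and all four baskets stand in the larger tray; `hand_in()` returned no verdict.

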